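Gauge a steel ball and hand over its pan handle first

ROBOT

A 7-joint arm with a two-finger parallel gripper is mounted at the origin on the work surface. World frame = base frame: x ahead of the robot, y to its left, z up, the work surface at z = 0. Lengths are in m, angles in rad, forces in N, time in s.
With the tool pointing down it reaches from about 0.4 to 0.85 m from the base axis. Payload 4.5 kg.
Tool frame: the origin (TCP) lies on the centre line of the jaws, within the pads' length; the fingertips stand 11 mm ahead of it and the grasp point (between the pads) lies 8 mm behind it; z points along the fingers, y is the direction in which the jaws open and shut (so a half turn about z gives the same grasp; the last joint's range is limited). The gripper opens to 88 mm and grips with 3 to 60 N. Pads are 18 mm wide; open, the fingers measure 123 mm over their backs; the gripper's body (75 mm by 187 mm) begins 45 mm behind the grasp point.
Start: joints at [-1.145, 0.689, -0.195, 1.565, 0.157, 0.902, -0.215], TCP at [0.239, 0.578, 0.25] pointing down, gripper open.
Joint ranges: [-3.01, 3.01], [-0.46, 2.08], [-1.47, 1.51], [0.13, 2.56], [-1, 4.14], [0.04, 2.09], [-2.66, 2.66]. Speed limits (rad/s): [2.57, 2.57, 3.14, 3.14, 3.14, 3.14, 3.14].

INTERFACE

Orientations are given as a unit quaternion [x, y, z, w].
In Python, from plant import r, snapshot gives the robot as it stands.
- The arm moves only by the tool drive_tool, never from a script. Its argument "commands" is a list of rows, each an object of numbers: "wx", "wy", "wz": the turn, a rotation vector about the tool's x, y, z in rad; "dx", "dy", "dz": the shift along the tool's x, y, z in m; "claw": the opening, from 0 (shut) to 1 (fully open). A call has 1 to 12 rows; each row shifts and turns the commanded pose from where the row before left it, along the tool's axes as they then stand; what a row does not reach is not made up. A row lasts 1/10 s, in which the tool goes at most 50 mm and 8.59 degrees, less where a joint would pass 70% of its speed; a pose out of reach is approached as far as the arm can. A call is refused whole if a number of a shift passes 0.05 or a number of a turn 0.15, either way. A call with a gripper value outside its range is refused whole. The fingers move at their own pace and stop on an object; "grip_force" is the grip in N (left out, the last holds). Time passes only in rows, so rows that do not move let the fingers close. It gives the time, the measured TCP pose, the force and the opening at its end, in the units of the state.
- r.get_state(): the state, without advancing time (a new reading comes with each control period).
- snapshot(name): name is "side" or "top"; returns a dict with "color" (400x640x3 uint8, red, green, blue), "fx", "fy", "cx", "cy" (pixels), "world_to_cam" (4x4, takes a point from world to camera coordinates). Camera axes: x right, y up, looking along -z (the intrinsics and any distortion apply to the point x, -y, -z); pixel columns grow to the right and rows downward; lengths in m; the calibration is good to about 2 mm. A picture is of the moment at which its call begins. There is no depth.
- r.finish_job(): hands the job in, once; it reports no verdict.
The state is a dict: "clock": time; "q": joint angles; "qd": joint speeds; "joint_torque": joint torques, N m; "tool_pos": TCP position; "eef_rot": TCP orientation; "contact_force": force on the tool from outside, world axes, zero at the start; "moment": the same for the moment, N m; "opening": opening from 0.0 (shut) to 1.0 (fully open).
Only numpy, scipy, OpenCV 4.12 (cv2) and the standard library are available. Lean on these libraries where they do the work, as an engineer would, in place of code of your own. Each camera call takes 0.05 s, during which the arm holds its last target. There are 200 camera calls.

TASK

Press the bench gauge's knob down gently until its foot rests on the steel ball lying in the dished pan, keep it there about a second and let it spring back up. Then take the pan by its handle, draw it out from under the foot and turn it about a quarter turn so that the handle's free end points straight across the bench, away from you, for the clerk on the far side to take, the ball staying in the middle of the hollow all the while. Finish still holding the pan up level, clear of the gauge and about 15 cm above the bench (do not set it down or let go), and leave the other things on the bench where they are.

Things in the scene. Friction and masses are not known exactly. Their poses are not given: they have to be found in the camera images.
- gauge: bench thickness gauge, fixed: grey base 110 x 190 x 22 mm (55 mm to the -y, 135 mm to the +y side of the origin), round anvil, steel column 95 mm to the +y side (172 mm tall), and an arm 26 mm wide, 121 to 145 mm above the bench, from the column to a 26 mm round bush over the anvil (up to 151 mm). Its -y side is open. Origin on the bench under the anvil; z up, y from anvil to column.
- spindle (a joint): downward travel of the gauge's vertical sprung spindle (m): 0 raised, as at the start; 0.040 fully down. The foot's face is 60 mm minus this above the anvil; over pan and ball it meets the ball at about 0.028. Pushing takes about 1.2 N at the top, 3 N where it meets the ball; there it stops hard. Let go, it springs back up.
- knob_top (a point): centre of the flat top of the gauge's black press knob (30 mm across, 12 mm thick), at the top of the spindle; moves with it, 204 mm above the bench when raised. The fingers, closed, can push it down from above.
- foot (a point): the flat round steel foot at the lower end of the spindle, 22 mm across, 4 mm thick; this point is the centre of its lower face, 100 mm above the bench when raised.
- pan: loose shallow aluminium pan, about 0.16 kg: dish 106 mm across, rim 18 mm high, inside sloping up 8 degrees from the middle to 30 mm out, then 26 degrees; straight black handle 18 mm wide, 16 mm high, from 64 to 184 mm from the dish's centre. Origin: centre of the underside; x along the handle to its free end, z up. Starts on the anvil, handle out on the gauge's open side (along its -y).
- handle (a point): a good place to hold the pan: middle of the handle's section, 105 mm from the dish's centre along the pan's x and 13.5 mm above its underside; moves with the pan.
- seat (a point): where the ball's centre is when it lies in the middle of the pan: on the dish's axis, 18.1 mm above its underside; moves with the pan.
- ball_center (a point): centre of the loose steel ball, 28 mm across, 0.09 kg, lying in the pan.
- anvil (a point): centre of the gauge's round steel anvil, 80 mm across, flat top 40 mm above the bench; fixed to the gauge.
- far_side (a point): a fixed unmarked point on the bench top towards the clerk's far side, 0.78 m straight ahead of the robot; x points straight across the bench, away from the robot, y to the robot's left.
- stock: bystander: open cardboard carton of steel balls, 150 x 120 x 55 mm; origin at the centre of its underside. Leave alone.
- carton: bystander: closed white carton, 75 x 75 x 85 mm; origin at the centre of its underside. Leave alone.
- tape: bystander: roll of brown tape lying flat, 100 mm across, 48 mm high; origin at the centre of its underside. Leave alone.
- ball: the ball in the pan as a body (it turns as it rolls: use point ball_center for its place).
- clipboard: clerk's clipboard with a sheet and pen, 320 x 230 mm, about 16 mm high, fixed flat near the far edge; origin at the centre of its underside.
There are look-alikes about, which are no part of the job. Of the things like the pan, leave any that is orange; of the rest the larger one is meant. There is more than one size of the gauge; the job needs the largest.

How it is judged:
On the way, in this order (a step that is already met when the one before it is completed fails the run):
1. the gauge's foot has been lowered onto the ball and rests on it for half a second (contact force between gauge and ball above 0.5 N and value of joint spindle above 0.025 m and distance between ball_center and seat below 0.005 m), for 0.5 s.
2. the foot has sprung back up, with the pan still on the anvil (value of joint spindle below 0.005 m and z of pan in the frame of gauge below 0.045 m), for 0.1 s.
3. the pan has been drawn out, off the anvil, held by its handle (horizontal distance between pan and anvil above 0.09 m and height (world z) of pan above 0.042 m and contact force between pan and the fingers above 1 N and x of the grasp point in the frame of pan above 0.055 m), for 0.2 s.
At the end, for the whole second after the job is handed in: Fingers hold the pan by its handle, still, 0.10-0.30 m up, level within 0.1 rad, handle's free end pointing along +x within 0.2 rad, its centre over 90 mm sideways from the anvil's, not touching the gauge; ball free in the pan within 8 mm of the seat; spindle sprung up (angle between the x axis of pan and the x axis of far_side, either way round below 0.2 rad and x of far_side in the frame of pan above 0.05 m and angle between pan's own z axis and vertical below 0.1 rad and distance between ball_center and seat below 0.008 m and height (world z) of pan between 0.1 and 0.3 m and horizontal distance between pan and anvil above 0.09 m and contact force between pan and the fingers above 1 N and contact force between ball and pan above 0.3 N and contact force between ball and the arm below 0.05 N and contact force between pan and gauge below 0.05 N and linear speed of pan below 0.03 m/s and angular speed of pan below 0.2 rad/s and value of joint spindle below 0.005 m and x of the grasp point in the frame of pan above 0.055 m); the arm keeps its last pose, push and grip.
It fails at once if the ball rolled out of the middle of the hollow (more than 15 mm from the seat) (distance between ball_center and seat above 0.015 m).
It fails at once if the foot pressed hard on the ball (over 30 N) (contact force between gauge and ball above 30 N).
It fails at once if a bystander was moved by more than 20 mm (distance of any of stock, carton, tape from where it was at the start of the episode above 0.02 m).
It also fails if it takes over 72 s, if anything falls off the work surface, if the arm or the gripper's body presses on something with over 40 N, if the wrist force passes 120 N, or if a joint passes its speed limit or range.

## Working session

There is one attempt and no reset: what is moved stays moved. The work goes in short steps, Python scripts to look and compute and a tool call to move; the robot and the scene stay as the last step left them, time stands still between calls to the robot, and variables do not carry over. Pictures are saved under pics/ and viewed, on a budget of 10 in all, crops included, one or two more only if the job needs it, and the job is handed in when it is done.

Besides the shell and the picture viewer there is one more tool, called after ">>>" as name([rows], argument=value, ...), one row to a line, values as JSON. drive_tool: Moves the arm, as the interface text tells. Its arguments: {"type":"object","properties":{"commands":{"type":"array","items":{"type":"object","properties":{"wx":{"type":"number"},"wy":{"type":"number"},"wz":{"type":"number"},"dx":{"type":"number"},"dy":{"type":"number"},"dz":{"type":"number"},"claw":{"type":"number"}}}},"grip_force":{"type":"number"}},"required":["commands"]}

```bash
ls; mkdir -p pics
cat > h.py <<'E'
import numpy as np, cv2
from plant import r, snapshot
def ray(s,u,v):
    T=np.array(s["world_to_cam"]); R=T[:3,:3]; c=-R.T@T[:3,3]
    d=R.T@np.array([(u-s["cx"])/s["fx"],-(v-s["cy"])/s["fy"],-1.]); return c,d
def onz(s,u,v,z):
    c,d=ray(s,u,v); return c+d*(z-c[2])/d[2]
def proj(s,p):
    T=np.array(s["world_to_cam"]); q=T[:3,:3]@np.array(p)+T[:3,3]
    return s["cx"]+s["fx"]*q[0]/-q[2], s["cy"]-s["fy"]*q[1]/-q[2]
E
python3 - <<'E'
from h import *
print(r.get_state())
for n in("top","side"):
    s=snapshot(n); print(n,{k:v for k,v in s.items() if k!="color"}); cv2.imwrite(f"pics/{n}0.png",s["color"][:,:,::-1])
E
```

```text
pics
{'clock': 0.0, 'q': array([-1.14519113,  0.68997034, -0.19451053,  1.56632388,  0.1573214 ,
        0.90253617, -0.21509049]), 'qd': array([-6.02579275e-04, -8.69134545e-04, -1.20826760e-03, -4.32667386e-04,
       -4.48989274e-04,  1.15414393e-04, -7.26862823e-05]), 'joint_torque': array([-7.54656685e-04, -5.27564442e+01, -1.26727480e+00, -1.53426254e+01,
       -5.26610459e-02,  6.49791284e-03,  1.65852175e-04]), 'tool_pos': array([0.2384801 , 0.57704991, 0.24892384]), 'eef_rot': array([ 1.94601821e-01,  9.80881890e-01, -9.16384642e-04, -1.00982819e-04]), 'contact_force': array([-0.02702826, -0.03944981,  0.04538239]), 'moment': array([-0.00995741,  0.00747861, -0.00427618]), 'opening': 1.001823977588984}
top {'fx': 392.74229712413023, 'fy': 392.74229712413023, 'cx': 312.5207579460134, 'cy': 202.8032734107567, 'world_to_cam': array([[ 0.00288157, -0.99997886, -0.00582936,  0.04300145],
       [ 0.99788907,  0.00249725,  0.06489354, -0.54077078],
       [-0.06487761, -0.00600405,  0.99787517, -1.17180629],
       [ 0.        ,  0.        ,  0.        ,  1.        ]])}
side {'fx': 473.90799739428303, 'fy': 473.90799739428303, 'cx': 318.3565328426152, 'cy': 204.49607620312227, 'world_to_cam': array([[ 0.76487945, -0.64409815, -0.00984865, -0.38530823],
       [ 0.43160565,  0.50107092,  0.75009632, -0.3562473 ],
       [-0.47820078, -0.577984  ,  0.66125525, -1.28207146],
       [ 0.        ,  0.        ,  0.        ,  1.        ]])}
```

View pics/top0.png

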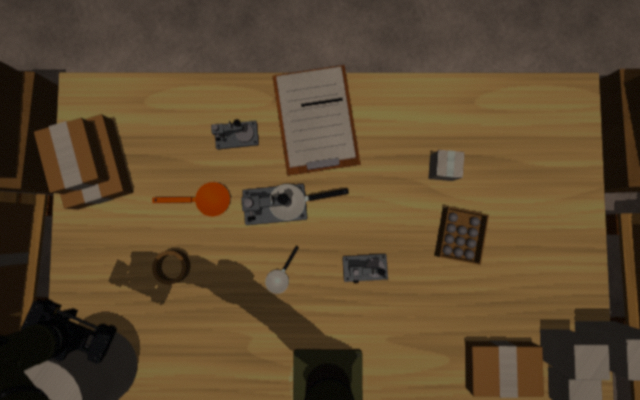

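View pics/side0.png

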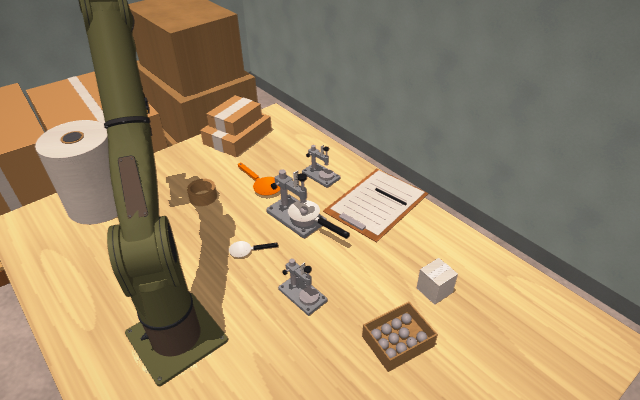

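The large gauge with the pan is at about (285,202) in the top view and (300,205) in the side view. The handle points right in the top view, to about (347,191). Next I'll take enlarged crops to measure from.

Run:
```python
from h import *
a=cv2.imread("pics/top0.png")[165:240,235:355]; b=cv2.imread("pics/side0.png")[160:250,250:370]
f=lambda i,g:cv2.convertScaleAbs(cv2.resize(i,None,fx=6.6,fy=6.6,interpolation=cv2.INTER_CUBIC),alpha=g)[:,:790]
A=f(a,1.8);B=f(b,1.0)
cv2.imwrite("pics/c0.png",A);cv2.imwrite("pics/c1.png",B);print(A.shape,B.shape)
```

```text
(495, 790, 3) (594, 790, 3)
```

View pics/c0.png

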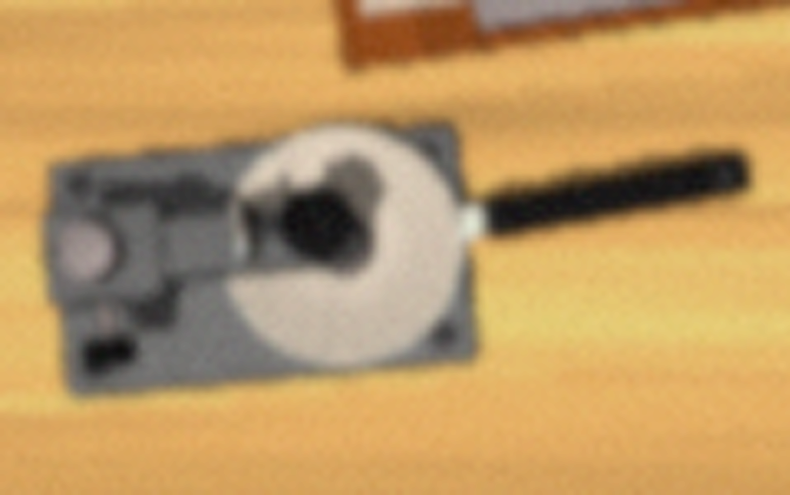

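View pics/c1.png

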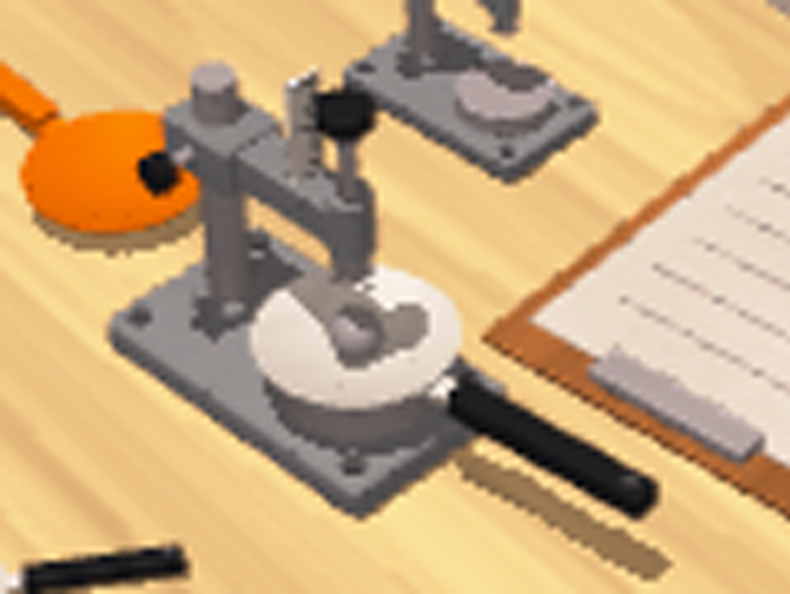

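Knob, pan rim and handle are all readable in the crops. The knob is at about (322,222), the rim centre at (348,245) and the handle from (487,215) to (745,170), all in the top crop. The foot sits over the ball. Now I'll turn these into positions.

Run:
```python
from h import *
s=snapshot("top"); t=snapshot("side")
for n,(x,y),z in [("knob",(322,222),.204),("pan",(348,245),.058),("h0",(490,213),.0615),("h1",(742,172),.0615),("b1",(50,165),.022),("b2",(455,124),.022),("b3",(478,357),.022),("b4",(72,393),.022),("col",(85,250),.172)]:
    print(n,onz(s,235+(x+.5)/6.6-.5,165+(y+.5)/6.6-.5,z).round(4))
for n,(x,y),z in [("knob",(343,103),.204),("pan",(356,338),.058),("h1",(632,487),.0535),("ball",(355,330),.0581),("b3",(358,512),.022),("flagtop",(305,82),.19)]:
    print("side",n,onz(t,250+(x+.5)/6.6-.5,160+(y+.5)/6.6-.5,z).round(4))
# masks at pixel level
im=s["color"]; sub=im[165:240,235:355].astype(int); 
m=(sub.sum(2)<95).astype(np.uint8); n,l,st,c=cv2.connectedComponentsWithStats(m)
for i in range(1,n):
    if st[i,4]>15: print("dark",st[i],c[i]+[235,165],onz(s,*(c[i]+[235,165]),.204).round(4),onz(s,*(c[i]+[235,165]),.0615).round(4))
```

```text
knob [0.5401 0.1179 0.204 ]
pan [0.5411 0.118  0.058 ]
h0 [0.5552 0.0551 0.0615]
h1 [ 0.5737 -0.0564  0.0615]
b1 [0.58   0.2576 0.022 ]
b2 [0.5993 0.0719 0.022 ]
b3 [0.4925 0.0609 0.022 ]
b4 [0.4756 0.246  0.022 ]
col [0.5311 0.2152 0.172 ]
side knob [0.5407 0.1221 0.204 ]
side pan [0.5395 0.1179 0.058 ]
side h1 [ 0.5761 -0.0471  0.0535]
side ball [0.5428 0.1228 0.0581]
side b3 [0.485  0.0501 0.022 ]
side flagtop [0.548  0.1614 0.19  ]
dark [ 74  24  39  11 203] [328.08374384 193.78325123] [0.5517 0.0036 0.204 ] [ 0.5643 -0.0012  0.0615]
dark [24 28  9  4 21] [262.52380952 194.57142857] [0.5493 0.1713 0.204 ] [0.5616 0.1904 0.0615]
dark [ 37  29  18  10 112] [282.05357143 198.54464286] [0.5393 0.1213 0.204 ] [0.55   0.1332 0.0615]
dark [13 51  7  5 28] [251.         218.07142857] [0.4891 0.2001 0.204 ] [0.4928 0.2232 0.0615]
```

>>> drive_tool([
  {"wz": 0.1414, "claw": 0},
  {"wz": 0.1414, "claw": 0},
  {"wz": 0.1414, "claw": 0},
  {"wz": 0.1414, "claw": 0},
  {"wz": 0.1414, "claw": 0},
  {"wz": 0.1414, "claw": 0},
  {"wz": 0.1414, "claw": 0},
], grip_force=10)

```text
validation failed for argument at $.co...
```

>>> drive_tool([
  {"dx": -0.03, "dy": 0.0125, "claw": 0},
  {"dx": -0.03, "dy": 0.0125, "claw": 0},
  {"dx": -0.03, "dy": 0.0125, "claw": 0},
  {"dx": -0.03, "dy": 0.0125, "claw": 0},
  {"dx": -0.03, "dy": 0.0125, "claw": 0},
  {"dx": -0.03, "dy": 0.0125, "claw": 0},
  {"dx": -0.03, "dy": 0.0125, "claw": 0},
  {"dx": -0.03, "dy": 0.0125, "claw": 0},
  {"dx": -0.03, "dy": 0.0125, "claw": 0},
  {"claw": 0},
  {"claw": 0},
])

```text
validation failed for argument at $.co...
```

```bash
cat >> h.py <<'E'
from scipy.spatial.transform import Rotation as Ro
def togo(p):
    st=r.get_state(); R=Ro.from_quat(st["eef_rot"])
    print("t",round(st["clock"],2),"pos",st["tool_pos"].round(4),"axes",R.as_matrix().round(3).tolist(),"F",st["contact_force"].round(2),"open",round(st["opening"],3))
    print("tool shift",R.inv().apply(np.array(p)-st["tool_pos"]).round(4))
E
python3 -c "
from h import *
togo([.540,.120,.24])"
```

```text
t 0.2 pos [0.2385 0.5773 0.2492] axes [[-0.924, 0.382, -0.0], [0.382, 0.924, -0.001], [-0.0, -0.001, -1.0]] F [0.17 0.49 0.39] open 1.002
tool shift [-0.4532 -0.3075  0.0096]
```

>>> drive_tool([
  {"wx": 0.0, "wy": 0.0, "wz": 0.14, "dx": 0.0, "dy": 0.0, "dz": 0.0, "claw": 0.0},
], grip_force=10)

```text
clock: 0.3
tool_pos: [0.2387, 0.5773, 0.2493]
eef_rot: [0.264, 0.964, -0.0, -0.0]
contact_force: [-0.5, -1.1, -0.6]
opening: 0.934
```

>>> drive_tool([
  {"wx": 0, "wy": 0, "wz": 0.1417, "dx": 0, "dy": 0, "dz": 0, "claw": 0},
  {"wx": 0, "wy": 0, "wz": 0.1417, "dx": 0, "dy": 0, "dz": 0, "claw": 0},
  {"wx": 0, "wy": 0, "wz": 0.1417, "dx": 0, "dy": 0, "dz": 0, "claw": 0},
  {"wx": 0, "wy": 0, "wz": 0.1417, "dx": 0, "dy": 0, "dz": 0, "claw": 0},
  {"wx": 0, "wy": 0, "wz": 0.1417, "dx": 0, "dy": 0, "dz": 0, "claw": 0},
  {"wx": 0, "wy": 0, "wz": 0.1417, "dx": 0, "dy": 0, "dz": 0, "claw": 0},
])

```text
clock: 0.9
tool_pos: [0.2385, 0.5775, 0.2495]
eef_rot: [0.639, 0.769, -0.0, -0.0]
contact_force: [-0.1, 0.6, 0.2]
opening: 0.389
```

>>> drive_tool([
  {"wx": 0, "wy": 0, "wz": 0, "dx": -0.04, "dy": 0.017, "dz": 0, "claw": 0},
  {"wx": 0, "wy": 0, "wz": 0, "dx": -0.04, "dy": 0.017, "dz": 0, "claw": 0},
  {"wx": 0, "wy": 0, "wz": 0, "dx": -0.04, "dy": 0.017, "dz": 0, "claw": 0},
  {"wx": 0, "wy": 0, "wz": 0, "dx": -0.04, "dy": 0.017, "dz": 0, "claw": 0},
  {"wx": 0, "wy": 0, "wz": 0, "dx": -0.04, "dy": 0.017, "dz": 0, "claw": 0},
  {"wx": 0, "wy": 0, "wz": 0, "dx": -0.04, "dy": 0.017, "dz": 0, "claw": 0},
  {"wx": 0, "wy": 0, "wz": 0, "dx": -0.04, "dy": 0.017, "dz": 0, "claw": 0},
  {"wx": 0, "wy": 0, "wz": 0, "dx": -0.04, "dy": 0.017, "dz": 0, "claw": 0},
  {"wx": 0, "wy": 0, "wz": 0, "dx": -0.04, "dy": 0.017, "dz": 0, "claw": 0},
  {"wx": 0, "wy": 0, "wz": 0, "dx": -0.04, "dy": 0.017, "dz": 0, "claw": 0},
  {"wx": 0, "wy": 0, "wz": 0, "dx": 0, "dy": 0, "dz": 0, "claw": 0},
  {"wx": 0, "wy": 0, "wz": 0, "dx": 0, "dy": 0, "dz": 0, "claw": 0},
])

```text
clock: 2.1
tool_pos: [0.4811, 0.2158, 0.2496]
eef_rot: [0.638, 0.77, -0.0, -0.0]
contact_force: [-0.4, 0.9, -0.0]
opening: 0.007
```

```bash
python3 -c "
from h import *
togo([.540,.120,.24])"
```

```text
t 2.1 pos [0.4811 0.2158 0.2496] axes [[-0.185, 0.983, -0.0], [0.983, 0.185, 0.0], [0.0, -0.0, -1.0]] F [-0.36  0.9  -0.03] open 0.007
tool shift [-0.105   0.0402  0.0096]
```

>>> drive_tool([
  {"wx": 0, "wy": 0, "wz": 0, "dx": -0.035, "dy": 0.0134, "dz": 0, "claw": 0},
  {"wx": 0, "wy": 0, "wz": 0, "dx": -0.035, "dy": 0.0134, "dz": 0, "claw": 0},
  {"wx": 0, "wy": 0, "wz": 0, "dx": -0.035, "dy": 0.0134, "dz": 0, "claw": 0},
  {"wx": 0, "wy": 0, "wz": 0, "dx": 0, "dy": 0, "dz": 0.01, "claw": 0},
  {"wx": 0, "wy": 0, "wz": 0, "dx": 0, "dy": 0, "dz": 0.01, "claw": 0},
  {"wx": 0, "wy": 0, "wz": 0, "dx": 0, "dy": 0, "dz": 0, "claw": 0},
  {"wx": 0, "wy": 0, "wz": 0, "dx": 0, "dy": 0, "dz": 0, "claw": 0},
])

```text
clock: 2.8
tool_pos: [0.5388, 0.1234, 0.2293]
eef_rot: [0.636, 0.772, -0.0, -0.001]
contact_force: [0.0, -0.6, 1.1]
opening: -0.002
```

```bash
python3 -c "
from h import *
togo([.540,.120,.215])
a=snapshot('top');b=snapshot('side')
A=a['color'][160:235,240:360,::-1];B=b['color'][125:245,240:360,::-1]
A=cv2.convertScaleAbs(cv2.resize(A,(640,400),interpolation=cv2.INTER_CUBIC),alpha=2)[:, :400]
B=cv2.resize(B,(400,400),interpolation=cv2.INTER_CUBIC)
cv2.imwrite('pics/k.png',np.hstack([A,B]))"
```

```text
t 2.8 pos [0.5388 0.1234 0.2293] axes [[-0.191, 0.982, -0.002], [0.982, 0.191, 0.001], [0.001, -0.001, -1.0]] F [ 0.01 -0.64  1.09] open -0.002
tool shift [-0.0036  0.0006  0.0143]
```

View pics/k.png

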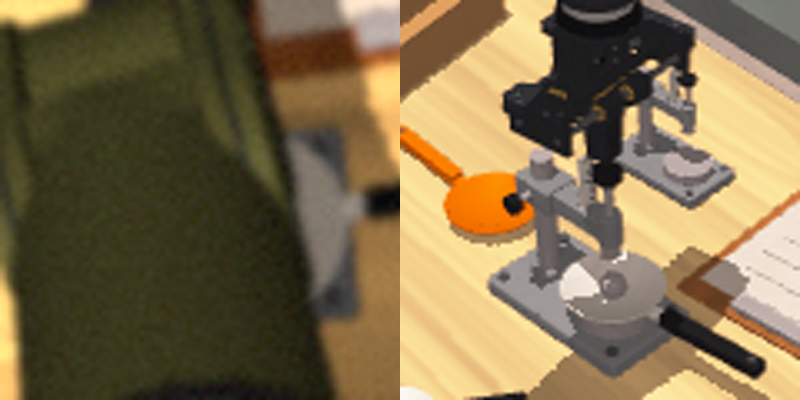

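The closed fingers are right above the knob in the side view, at about (605,170). Now I'll press down.

>>> drive_tool([
  {"wx": 0, "wy": 0, "wz": 0, "dx": -0.003, "dy": 0, "dz": 0.005, "claw": 0},
  {"wx": 0, "wy": 0, "wz": 0, "dx": 0, "dy": 0, "dz": 0.005, "claw": 0},
  {"wx": 0, "wy": 0, "wz": 0, "dx": 0, "dy": 0, "dz": 0.005, "claw": 0},
  {"wx": 0, "wy": 0, "wz": 0, "dx": 0, "dy": 0, "dz": 0.005, "claw": 0},
  {"wx": 0, "wy": 0, "wz": 0, "dx": 0, "dy": 0, "dz": 0.005, "claw": 0},
  {"wx": 0, "wy": 0, "wz": 0, "dx": 0, "dy": 0, "dz": 0.005, "claw": 0},
  {"wx": 0, "wy": 0, "wz": 0, "dx": 0, "dy": 0, "dz": 0.004, "claw": 0},
  {"wx": 0, "wy": 0, "wz": 0, "dx": 0, "dy": 0, "dz": 0, "claw": 0},
])

```text
clock: 3.7
tool_pos: [0.5404, 0.118, 0.1952]
eef_rot: [0.637, 0.771, -0.0, -0.0]
contact_force: [-0.3, -1.2, 1.5]
opening: 0.007
```

>>> drive_tool([
  {"wx": 0, "wy": 0, "wz": 0, "dx": 0, "dy": 0, "dz": 0.002, "claw": 0},
  {"wx": 0, "wy": 0, "wz": 0, "dx": 0, "dy": 0, "dz": 0.001, "claw": 0},
  {"wx": 0, "wy": 0, "wz": 0, "dx": 0, "dy": 0, "dz": 0, "claw": 0},
  {"wx": 0, "wy": 0, "wz": 0, "dx": 0, "dy": 0, "dz": 0, "claw": 0},
])

```text
clock: 4.1
tool_pos: [0.5404, 0.118, 0.1928]
eef_rot: [0.637, 0.771, -0.0, 0.0]
contact_force: [-0.4, -1.5, 2.9]
opening: 0.005
```

>>> drive_tool([
  {"wx": 0, "wy": 0, "wz": 0, "dx": 0, "dy": 0, "dz": 0.001, "claw": 0},
  {"wx": 0, "wy": 0, "wz": 0, "dx": 0, "dy": 0, "dz": 0.001, "claw": 0},
  {"wx": 0, "wy": 0, "wz": 0, "dx": 0, "dy": 0, "dz": 0.001, "claw": 0},
  {"wx": 0, "wy": 0, "wz": 0, "dx": 0, "dy": 0, "dz": 0, "claw": 0},
])

```text
clock: 4.5
tool_pos: [0.5404, 0.1181, 0.1896]
eef_rot: [0.637, 0.771, -0.0, -0.0]
contact_force: [-0.1, -1.3, 3.3]
opening: 0.004
```

>>> drive_tool([
  {"wx": 0, "wy": 0, "wz": 0, "dx": 0, "dy": 0, "dz": 0.001, "claw": 0},
  {"wx": 0, "wy": 0, "wz": 0, "dx": 0, "dy": 0, "dz": 0.001, "claw": 0},
  {"wx": 0, "wy": 0, "wz": 0, "dx": 0, "dy": 0, "dz": 0, "claw": 0},
])

```text
clock: 4.8
tool_pos: [0.5404, 0.118, 0.1876]
eef_rot: [0.637, 0.771, -0.0, -0.0]
contact_force: [-1.9, -2.0, 3.2]
opening: 0.005
```

>>> drive_tool([
  {"wx": 0, "wy": 0, "wz": 0, "dx": 0, "dy": 0, "dz": 0.0007, "claw": 0},
  {"wx": 0, "wy": 0, "wz": 0, "dx": 0, "dy": 0, "dz": 0, "claw": 0},
])

```text
clock: 5.0
tool_pos: [0.5404, 0.1181, 0.1873]
eef_rot: [0.637, 0.771, 0.0, 0.0]
contact_force: [-2.0, -1.7, 5.8]
opening: -0.001
```

>>> drive_tool([
  {"wx": 0, "wy": 0, "wz": 0, "dx": 0, "dy": 0, "dz": 0.0007, "claw": 0},
  {"wx": 0, "wy": 0, "wz": 0, "dx": 0, "dy": 0, "dz": 0, "claw": 0},
])

```text
clock: 5.2
tool_pos: [0.5404, 0.1181, 0.1872]
eef_rot: [0.637, 0.771, 0.0, 0.0]
contact_force: [-2.3, -2.7, 10.8]
opening: 0.005
```

The foot is resting hard on the ball, with about 8 N on it. I'll hold for 1 s.

>>> drive_tool([
  {"wx": 0, "wy": 0, "wz": 0, "dx": 0, "dy": 0, "dz": 0, "claw": 0},
  {"wx": 0, "wy": 0, "wz": 0, "dx": 0, "dy": 0, "dz": 0, "claw": 0},
  {"wx": 0, "wy": 0, "wz": 0, "dx": 0, "dy": 0, "dz": 0, "claw": 0},
  {"wx": 0, "wy": 0, "wz": 0, "dx": 0, "dy": 0, "dz": 0, "claw": 0},
  {"wx": 0, "wy": 0, "wz": 0, "dx": 0, "dy": 0, "dz": 0, "claw": 0},
  {"wx": 0, "wy": 0, "wz": 0, "dx": 0, "dy": 0, "dz": 0, "claw": 0},
  {"wx": 0, "wy": 0, "wz": 0, "dx": 0, "dy": 0, "dz": 0, "claw": 0},
  {"wx": 0, "wy": 0, "wz": 0, "dx": 0, "dy": 0, "dz": 0, "claw": 0},
  {"wx": 0, "wy": 0, "wz": 0, "dx": 0, "dy": 0, "dz": 0, "claw": 0},
  {"wx": 0, "wy": 0, "wz": 0, "dx": 0, "dy": 0, "dz": 0, "claw": 0},
])

```text
clock: 6.2
tool_pos: [0.5404, 0.118, 0.1872]
eef_rot: [0.637, 0.771, 0.0, 0.0]
contact_force: [-2.7, -1.3, 10.7]
opening: 0.005
```

>>> drive_tool([
  {"wx": 0, "wy": 0, "wz": 0, "dx": 0, "dy": 0, "dz": -0.003, "claw": 0},
  {"wx": 0, "wy": 0, "wz": 0, "dx": 0, "dy": 0, "dz": -0.005, "claw": 0},
  {"wx": 0, "wy": 0, "wz": 0, "dx": 0, "dy": 0, "dz": -0.005, "claw": 0},
  {"wx": 0, "wy": 0, "wz": 0, "dx": 0, "dy": 0, "dz": -0.005, "claw": 0},
  {"wx": 0, "wy": 0, "wz": 0, "dx": 0, "dy": 0, "dz": -0.005, "claw": 0},
  {"wx": 0, "wy": 0, "wz": 0, "dx": 0, "dy": 0, "dz": -0.005, "claw": 0},
  {"wx": 0, "wy": 0, "wz": 0, "dx": 0, "dy": 0, "dz": -0.01, "claw": 0},
  {"wx": 0, "wy": 0, "wz": 0, "dx": 0, "dy": 0, "dz": -0.02, "claw": 0},
  {"wx": 0, "wy": 0, "wz": 0, "dx": 0, "dy": 0, "dz": -0.02, "claw": 0},
  {"wx": 0, "wy": 0, "wz": 0, "dx": 0, "dy": 0, "dz": 0, "claw": 0},
])

```text
clock: 7.2
tool_pos: [0.5422, 0.119, 0.267]
eef_rot: [0.637, 0.771, 0.003, 0.001]
contact_force: [-0.4, -0.4, 1.3]
opening: 0.008
```

>>> drive_tool([
  {"wx": 0, "wy": 0, "wz": 0, "dx": -0.026, "dy": 0, "dz": 0, "claw": 0.6},
  {"wx": 0, "wy": 0, "wz": 0, "dx": -0.026, "dy": 0, "dz": 0, "claw": 0.6},
  {"wx": 0, "wy": 0, "wz": 0, "dx": -0.026, "dy": 0, "dz": 0, "claw": 0.6},
  {"wx": 0, "wy": 0, "wz": 0, "dx": -0.026, "dy": 0, "dz": 0, "claw": 0.6},
  {"wx": 0, "wy": 0, "wz": 0, "dx": 0, "dy": 0, "dz": 0.04, "claw": 0.6},
  {"wx": 0, "wy": 0, "wz": 0, "dx": 0, "dy": 0, "dz": 0.04, "claw": 0.6},
  {"wx": 0, "wy": 0, "wz": 0, "dx": 0, "dy": 0, "dz": 0.04, "claw": 0.6},
  {"wx": 0, "wy": 0, "wz": 0, "dx": 0, "dy": 0, "dz": 0, "claw": 0.6},
  {"wx": 0, "wy": 0, "wz": 0, "dx": 0, "dy": 0, "dz": 0, "claw": 0.6},
])

```text
clock: 8.1
tool_pos: [0.5597, 0.0162, 0.1442]
eef_rot: [0.637, 0.771, -0.0, -0.001]
contact_force: [0.4, 0.9, 0.2]
opening: 0.602
```

```bash
python3 -c "
from h import *
togo([.5607,.015,.0455])
b=snapshot('side')
B=cv2.resize(b['color'][125:265,250:390,::-1],(600,600),interpolation=cv2.INTER_CUBIC)
cv2.imwrite('pics/g.png',B)
st=r.get_state();R=Ro.from_quat(st['eef_rot'])
for p in([.5411,.118,.058],[.5607,.015,.0535],[.575,-.063,.0535],st['tool_pos']+R.apply([0,.026,.011]),st['tool_pos']+R.apply([0,-.026,.011])): u,v=proj(b,p);print(round((u-250)*600/140),round((v-125)*600/140))"
```

```text
t 8.1 pos [0.5597 0.0162 0.1442] axes [[-0.188, 0.982, -0.001], [0.982, 0.188, 0.0], [0.0, -0.001, -1.0]] F [0.37 0.86 0.16] open 0.602
tool shift [-0.0014  0.0009  0.0987]
231 367
337 429
422 477
359 329
315 367
```

View pics/g.png

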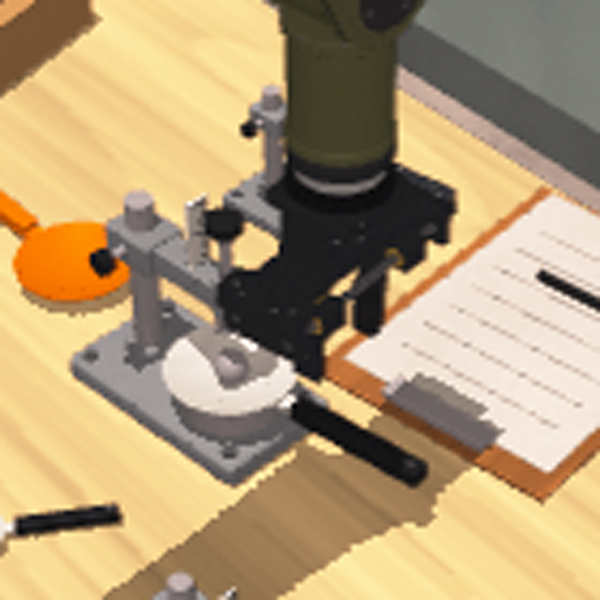

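The spindle is back up, the ball is central, and the handle's position agrees with the prediction to within a few mm. Now I'll descend and grip.

>>> drive_tool([
  {"wx": 0, "wy": 0, "wz": 0, "dx": -0.001, "dy": 0.001, "dz": 0.025, "claw": 0.6},
  {"wx": 0, "wy": 0, "wz": 0, "dx": 0, "dy": 0, "dz": 0.025, "claw": 0.6},
  {"wx": 0, "wy": 0, "wz": 0, "dx": 0, "dy": 0, "dz": 0.025, "claw": 0.6},
  {"wx": 0, "wy": 0, "wz": 0, "dx": 0, "dy": 0, "dz": 0.015, "claw": 0.6},
  {"wx": 0, "wy": 0, "wz": 0, "dx": 0, "dy": 0, "dz": 0.008, "claw": 0.6},
  {"wx": 0, "wy": 0, "wz": 0, "dx": 0, "dy": 0, "dz": 0, "claw": 0.6},
  {"wx": 0, "wy": 0, "wz": 0, "dx": 0, "dy": 0, "dz": 0, "claw": 0.6},
])

```text
clock: 8.85
tool_pos: [0.562, 0.0152, 0.0474]
eef_rot: [0.637, 0.771, 0.001, 0.001]
contact_force: [-0.5, 0.1, -0.6]
opening: 0.596
```

>>> drive_tool([
  {"wx": 0, "wy": 0, "wz": 0, "dx": 0, "dy": 0, "dz": 0, "claw": 0.45},
  {"wx": 0, "wy": 0, "wz": 0, "dx": 0, "dy": 0, "dz": 0, "claw": 0.4},
  {"wx": 0, "wy": 0, "wz": 0, "dx": 0, "dy": 0, "dz": 0, "claw": 0.36},
  {"wx": 0, "wy": 0, "wz": 0, "dx": 0, "dy": 0, "dz": 0, "claw": 0.32},
  {"wx": 0, "wy": 0, "wz": 0, "dx": 0, "dy": 0, "dz": 0, "claw": 0.29},
  {"wx": 0, "wy": 0, "wz": 0, "dx": 0, "dy": 0, "dz": 0, "claw": 0.27},
  {"wx": 0, "wy": 0, "wz": 0, "dx": 0, "dy": 0, "dz": 0, "claw": 0.25},
  {"wx": 0, "wy": 0, "wz": 0, "dx": 0, "dy": 0, "dz": 0, "claw": 0.23},
], grip_force=5)

```text
clock: 9.65
tool_pos: [0.5611, 0.0152, 0.0463]
eef_rot: [0.637, 0.771, -0.0, -0.0]
contact_force: [-1.0, 0.5, -0.0]
opening: 0.233
```

>>> drive_tool([
  {"wx": 0, "wy": 0, "wz": 0, "dx": 0, "dy": 0, "dz": 0, "claw": 0.22},
  {"wx": 0, "wy": 0, "wz": 0, "dx": 0, "dy": 0, "dz": 0, "claw": 0.21},
  {"wx": 0, "wy": 0, "wz": 0, "dx": 0, "dy": 0, "dz": 0, "claw": 0.2},
  {"wx": 0, "wy": 0, "wz": 0, "dx": 0, "dy": 0, "dz": 0, "claw": 0.18},
  {"wx": 0, "wy": 0, "wz": 0, "dx": 0, "dy": 0, "dz": 0, "claw": 0.15},
  {"wx": 0, "wy": 0, "wz": 0, "dx": 0, "dy": 0, "dz": 0, "claw": 0.1},
], grip_force=8)

```text
clock: 10.25
tool_pos: [0.5611, 0.0152, 0.0463]
eef_rot: [0.637, 0.771, 0.0, -0.0]
contact_force: [-0.0, -0.4, -0.1]
opening: 0.203
```

>>> drive_tool([
  {"wx": 0, "wy": 0, "wz": 0, "dx": 0, "dy": 0, "dz": 0, "claw": 0},
  {"wx": 0, "wy": 0, "wz": 0, "dx": 0, "dy": 0, "dz": 0, "claw": 0},
  {"wx": 0, "wy": 0, "wz": 0, "dx": 0, "dy": 0, "dz": 0, "claw": 0},
], grip_force=25)

```text
clock: 10.55
tool_pos: [0.5611, 0.0152, 0.0463]
eef_rot: [0.637, 0.771, 0.0, -0.0]
contact_force: [0.5, -0.4, -0.7]
opening: 0.2
```

>>> drive_tool([
  {"wx": 0, "wy": 0, "wz": 0, "dx": 0, "dy": 0, "dz": 0, "claw": 0},
  {"wx": 0, "wy": 0, "wz": 0, "dx": 0, "dy": 0, "dz": 0, "claw": 0},
  {"wx": 0, "wy": 0, "wz": 0, "dx": 0, "dy": 0, "dz": 0, "claw": 0},
], grip_force=55)

```text
clock: 10.85
tool_pos: [0.5612, 0.0152, 0.0463]
eef_rot: [0.637, 0.771, 0.0, 0.0]
contact_force: [-0.1, 0.5, -0.5]
opening: 0.191
```

>>> drive_tool([
  {"wx": 0, "wy": 0, "wz": 0, "dx": 0, "dy": 0, "dz": -0.001, "claw": 0},
  {"wx": 0, "wy": 0, "wz": 0, "dx": 0, "dy": 0, "dz": -0.002, "claw": 0},
  {"wx": 0, "wy": 0, "wz": 0, "dx": 0, "dy": 0, "dz": -0.003, "claw": 0},
  {"wx": 0, "wy": 0, "wz": 0, "dx": 0, "dy": 0, "dz": -0.003, "claw": 0},
  {"wx": 0, "wy": 0, "wz": 0, "dx": 0, "dy": 0, "dz": -0.002, "claw": 0},
  {"wx": 0, "wy": 0, "wz": 0, "dx": 0, "dy": 0, "dz": -0.001, "claw": 0},
  {"wx": 0, "wy": 0, "wz": 0, "dx": 0, "dy": 0, "dz": 0, "claw": 0},
  {"wx": 0, "wy": 0, "wz": 0, "dx": 0, "dy": 0, "dz": 0, "claw": 0},
])

```text
clock: 11.65
tool_pos: [0.5611, 0.0152, 0.0583]
eef_rot: [0.637, 0.771, -0.0, -0.0]
contact_force: [0.3, 0.8, -2.2]
opening: 0.193
```

```bash
python3 -c "
from h import *
togo([.5607,.015,.0455]); print(r.get_state()['moment'])
b=snapshot('side')
B=cv2.resize(b['color'][145:265,250:390,::-1],(700,600),interpolation=cv2.INTER_CUBIC)
cv2.imwrite('pics/l.png',B)"
```

```text
t 11.65 pos [0.5611 0.0152 0.0583] axes [[-0.188, 0.982, -0.0], [0.982, 0.188, 0.0], [0.0, -0.0, -1.0]] F [ 0.27  0.76 -2.18] open 0.193
tool shift [-0.0001 -0.0004  0.0128]
[-0.32153405 -0.02246375 -0.00075169]
```

View pics/l.png

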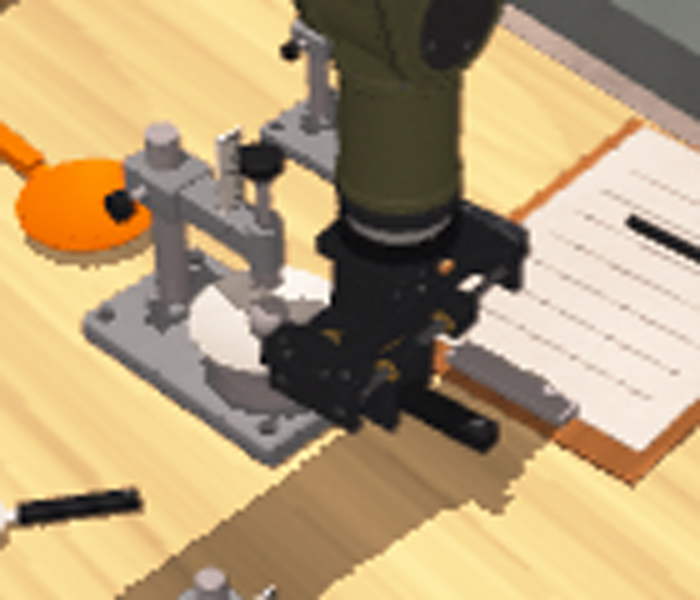

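The pan is lifted: the weight reads about 2.2 N, the ball is central and the foot is clear. I'll draw it out smoothly.

>>> drive_tool([
  {"wx": 0, "wy": 0, "wz": 0, "dx": -0.002, "dy": -0.0002, "dz": 0, "claw": 0},
  {"wx": 0, "wy": 0, "wz": 0, "dx": -0.004, "dy": -0.0004, "dz": 0, "claw": 0},
  {"wx": 0, "wy": 0, "wz": 0, "dx": -0.007, "dy": -0.0006, "dz": 0, "claw": 0},
  {"wx": 0, "wy": 0, "wz": 0, "dx": -0.01, "dy": -0.0009, "dz": 0, "claw": 0},
  {"wx": 0, "wy": 0, "wz": 0, "dx": -0.013, "dy": -0.0012, "dz": 0, "claw": 0},
  {"wx": 0, "wy": 0, "wz": 0, "dx": -0.015, "dy": -0.0014, "dz": 0, "claw": 0},
  {"wx": 0, "wy": 0, "wz": 0, "dx": -0.015, "dy": -0.0014, "dz": 0, "claw": 0},
  {"wx": 0, "wy": 0, "wz": 0, "dx": -0.013, "dy": -0.0012, "dz": 0, "claw": 0},
  {"wx": 0, "wy": 0, "wz": 0, "dx": -0.01, "dy": -0.0009, "dz": 0, "claw": 0},
  {"wx": 0, "wy": 0, "wz": 0, "dx": -0.007, "dy": -0.0006, "dz": 0, "claw": 0},
  {"wx": 0, "wy": 0, "wz": 0, "dx": -0.004, "dy": -0.0004, "dz": 0, "claw": 0},
  {"wx": 0, "wy": 0, "wz": 0, "dx": -0.002, "dy": -0.0002, "dz": 0, "claw": 0},
])

```text
clock: 12.9
tool_pos: [0.5711, -0.0868, 0.0583]
eef_rot: [0.637, 0.771, 0.0, -0.0]
contact_force: [-0.2, 0.5, -2.5]
opening: 0.197
```

>>> drive_tool([
  {"wx": 0, "wy": 0, "wz": 0, "dx": -0.002, "dy": -0.0002, "dz": 0, "claw": 0},
  {"wx": 0, "wy": 0, "wz": 0, "dx": -0.004, "dy": -0.0004, "dz": 0, "claw": 0},
  {"wx": 0, "wy": 0, "wz": 0, "dx": -0.007, "dy": -0.0006, "dz": 0, "claw": 0},
  {"wx": 0, "wy": 0, "wz": 0, "dx": -0.01, "dy": -0.0009, "dz": 0, "claw": 0},
  {"wx": 0, "wy": 0, "wz": 0, "dx": -0.013, "dy": -0.0012, "dz": 0, "claw": 0},
  {"wx": 0, "wy": 0, "wz": 0, "dx": -0.015, "dy": -0.0014, "dz": 0, "claw": 0},
  {"wx": 0, "wy": 0, "wz": 0, "dx": -0.015, "dy": -0.0014, "dz": 0, "claw": 0},
  {"wx": 0, "wy": 0, "wz": 0, "dx": -0.013, "dy": -0.0012, "dz": 0, "claw": 0},
  {"wx": 0, "wy": 0, "wz": 0, "dx": -0.01, "dy": -0.0009, "dz": 0, "claw": 0},
  {"wx": 0, "wy": 0, "wz": 0, "dx": -0.007, "dy": -0.0006, "dz": 0, "claw": 0},
  {"wx": 0, "wy": 0, "wz": 0, "dx": -0.004, "dy": -0.0004, "dz": 0, "claw": 0},
  {"wx": 0, "wy": 0, "wz": 0, "dx": -0.002, "dy": -0.0002, "dz": 0, "claw": 0},
])

```text
clock: 14.1
tool_pos: [0.581, -0.1887, 0.0582]
eef_rot: [0.637, 0.771, 0.0, -0.0]
contact_force: [-0.1, 1.0, -2.4]
opening: 0.192
```

>>> drive_tool([
  {"wx": 0, "wy": 0, "wz": 0, "dx": 0, "dy": 0, "dz": -0.001, "claw": 0},
  {"wx": 0, "wy": 0, "wz": 0, "dx": 0, "dy": 0, "dz": -0.003, "claw": 0},
  {"wx": 0, "wy": 0, "wz": 0, "dx": 0, "dy": 0, "dz": -0.006, "claw": 0},
  {"wx": 0, "wy": 0, "wz": 0, "dx": 0, "dy": 0, "dz": -0.01, "claw": 0},
  {"wx": 0, "wy": 0, "wz": 0, "dx": 0, "dy": 0, "dz": -0.014, "claw": 0},
  {"wx": 0, "wy": 0, "wz": 0, "dx": 0, "dy": 0, "dz": -0.016, "claw": 0},
  {"wx": 0, "wy": 0, "wz": 0, "dx": 0, "dy": 0, "dz": -0.016, "claw": 0},
  {"wx": 0, "wy": 0, "wz": 0, "dx": 0, "dy": 0, "dz": -0.014, "claw": 0},
  {"wx": 0, "wy": 0, "wz": 0, "dx": 0, "dy": 0, "dz": -0.01, "claw": 0},
  {"wx": 0, "wy": 0, "wz": 0, "dx": 0, "dy": 0, "dz": -0.006, "claw": 0},
  {"wx": 0, "wy": 0, "wz": 0, "dx": 0, "dy": 0, "dz": -0.003, "claw": 0},
  {"wx": 0, "wy": 0, "wz": 0, "dx": 0, "dy": 0, "dz": -0.001, "claw": 0},
])

```text
clock: 15.3
tool_pos: [0.5808, -0.1886, 0.1583]
eef_rot: [0.637, 0.771, -0.0, -0.0]
contact_force: [-0.3, 0.4, -3.6]
opening: 0.195
```

```bash
python3 -c "
from h import *
togo([.63,-.085,.155]); s=r.get_state(); print(s['moment'],s['q'].round(2))
b=snapshot('side')
B=cv2.resize(b['color'][110:290,260:460,::-1],(667,600),interpolation=cv2.INTER_CUBIC)
cv2.imwrite('pics/m.png',B)"
```

```text
t 15.3 pos [ 0.5808 -0.1886  0.1583] axes [[-0.188, 0.982, -0.0], [0.982, 0.188, 0.0], [0.0, -0.0, -1.0]] F [-0.27  0.43 -3.61] open 0.195
tool shift [0.0926 0.0678 0.0033]
[-0.2711182  -0.02719224  0.02418863] [ 0.28  0.78 -0.07  1.7   0.08  0.67  0.35]
```

View pics/m.png

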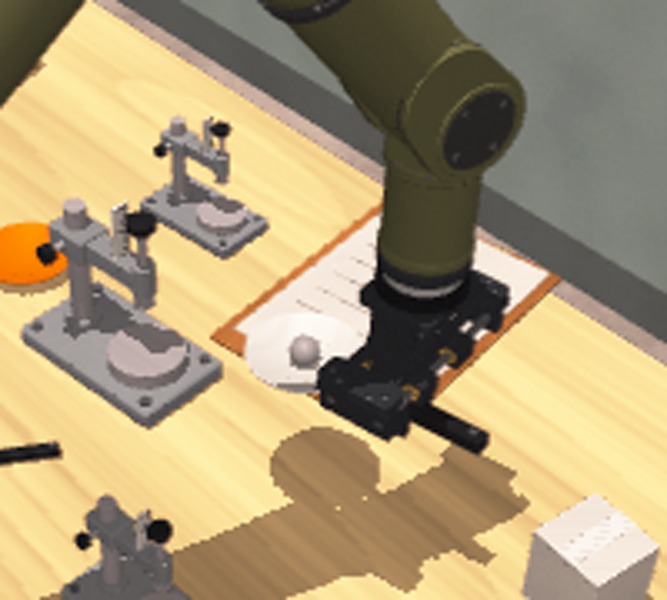

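The pan is out, about 15 cm up and level, with the ball central at (305,350). Next I'll turn it about its own centre.

>>> drive_tool([
  {"wx": 0, "wy": 0, "wz": -0.01, "dx": 0, "dy": 0.001, "dz": 0, "claw": 0},
  {"wx": 0, "wy": 0, "wz": -0.025, "dx": 0, "dy": 0.0026, "dz": 0, "claw": 0},
  {"wx": 0, "wy": 0, "wz": -0.04, "dx": 0.0001, "dy": 0.0042, "dz": 0, "claw": 0},
  {"wx": 0, "wy": 0, "wz": -0.06, "dx": 0.0002, "dy": 0.0063, "dz": 0, "claw": 0},
  {"wx": 0, "wy": 0, "wz": -0.06, "dx": 0.0002, "dy": 0.0063, "dz": 0, "claw": 0},
  {"wx": 0, "wy": 0, "wz": -0.06, "dx": 0.0002, "dy": 0.0063, "dz": 0, "claw": 0},
  {"wx": 0, "wy": 0, "wz": -0.06, "dx": 0.0002, "dy": 0.0063, "dz": 0, "claw": 0},
  {"wx": 0, "wy": 0, "wz": -0.06, "dx": 0.0002, "dy": 0.0063, "dz": 0, "claw": 0},
  {"wx": 0, "wy": 0, "wz": -0.06, "dx": 0.0002, "dy": 0.0063, "dz": 0, "claw": 0},
  {"wx": 0, "wy": 0, "wz": -0.06, "dx": 0.0002, "dy": 0.0063, "dz": 0, "claw": 0},
  {"wx": 0, "wy": 0, "wz": -0.06, "dx": 0.0002, "dy": 0.0063, "dz": 0, "claw": 0},
  {"wx": 0, "wy": 0, "wz": -0.06, "dx": 0.0002, "dy": 0.0063, "dz": 0, "claw": 0},
])

```text
clock: 16.55
tool_pos: [0.6373, -0.1582, 0.158]
eef_rot: [0.372, 0.928, 0.0, 0.0]
contact_force: [-0.9, 0.2, -2.7]
opening: 0.193
```

>>> drive_tool([
  {"wx": 0, "wy": 0, "wz": -0.06, "dx": 0.0002, "dy": 0.0063, "dz": 0, "claw": 0},
  {"wx": 0, "wy": 0, "wz": -0.06, "dx": 0.0002, "dy": 0.0063, "dz": 0, "claw": 0},
  {"wx": 0, "wy": 0, "wz": -0.06, "dx": 0.0002, "dy": 0.0063, "dz": 0, "claw": 0},
  {"wx": 0, "wy": 0, "wz": -0.06, "dx": 0.0002, "dy": 0.0063, "dz": 0, "claw": 0},
  {"wx": 0, "wy": 0, "wz": -0.06, "dx": 0.0002, "dy": 0.0063, "dz": 0, "claw": 0},
  {"wx": 0, "wy": 0, "wz": -0.06, "dx": 0.0002, "dy": 0.0063, "dz": 0, "claw": 0},
  {"wx": 0, "wy": 0, "wz": -0.06, "dx": 0.0002, "dy": 0.0063, "dz": 0, "claw": 0},
  {"wx": 0, "wy": 0, "wz": -0.06, "dx": 0.0002, "dy": 0.0063, "dz": 0, "claw": 0},
  {"wx": 0, "wy": 0, "wz": -0.06, "dx": 0.0002, "dy": 0.0063, "dz": 0, "claw": 0},
])

```text
clock: 17.45
tool_pos: [0.6639, -0.1087, 0.158]
eef_rot: [0.111, 0.994, 0.0, 0.0]
contact_force: [-0.9, -0.5, -2.7]
opening: 0.196
```

>>> drive_tool([
  {"wx": 0, "wy": 0, "wz": -0.06, "dx": 0.0002, "dy": 0.0063, "dz": 0, "claw": 0},
  {"wx": 0, "wy": 0, "wz": -0.06, "dx": 0.0002, "dy": 0.0063, "dz": 0, "claw": 0},
  {"wx": 0, "wy": 0, "wz": -0.045, "dx": 0.0001, "dy": 0.0047, "dz": 0, "claw": 0},
  {"wx": 0, "wy": 0, "wz": -0.035, "dx": 0, "dy": 0.0037, "dz": 0, "claw": 0},
  {"wx": 0, "wy": 0, "wz": -0.02, "dx": 0, "dy": 0.0021, "dz": 0, "claw": 0},
  {"wx": 0, "wy": 0, "wz": -0.007, "dx": 0, "dy": 0.0007, "dz": 0, "claw": 0},
  {"wx": 0, "wy": 0, "wz": 0, "dx": 0, "dy": 0, "dz": 0, "claw": 0},
  {"wx": 0, "wy": 0, "wz": 0, "dx": 0, "dy": 0, "dz": 0, "claw": 0},
  {"wx": 0, "wy": 0, "wz": 0, "dx": 0, "dy": 0, "dz": 0, "claw": 0},
  {"wx": 0, "wy": 0, "wz": 0, "dx": 0, "dy": 0, "dz": 0, "claw": 0},
  {"wx": 0, "wy": 0, "wz": 0, "dx": 0, "dy": 0, "dz": 0, "claw": 0},
])

```text
clock: 18.55
tool_pos: [0.6662, -0.0856, 0.1583]
eef_rot: [0.0, 1.0, -0.0, 0.0]
contact_force: [-0.1, -0.6, -1.6]
opening: 0.195
```

```bash
python3 -c "
from h import *
togo([.666,-.0855,.158]); s=r.get_state(); print(s['moment'],s['qd'].round(3))
b=snapshot('side'); a=snapshot('top')
p=s['tool_pos']+[-.105,0,-.0055]; print([np.round(proj(b,p+[0,0,z])) for z in (.018,)],np.round(proj(b,p+[.184,0,.0135])),np.round(proj(b,p+[0,0,.0181])))
B=cv2.resize(b['color'][130:270,280:420,::-1],(400,400),interpolation=cv2.INTER_CUBIC)
A=cv2.convertScaleAbs(cv2.resize(a['color'][120:260,260:400,::-1],(400,400),interpolation=cv2.INTER_CUBIC),alpha=1.8)
cv2.imwrite('pics/n.png',np.hstack([A,B]))"
```

```text
t 18.55 pos [ 0.6662 -0.0856  0.1583] axes [[-1.0, 0.0, 0.0], [0.0, 1.0, -0.0], [-0.0, -0.0, -1.0]] F [-0.13 -0.65 -1.61] open 0.195
tool shift [0.0002 0.0001 0.0003]
[ 0.00792956 -0.22425929 -0.02455915] [ 0.001  0.001 -0.001 -0.001  0.001  0.001  0.001]
[array([352., 214.])] [395. 189.] [352. 214.]
```

View pics/n.png

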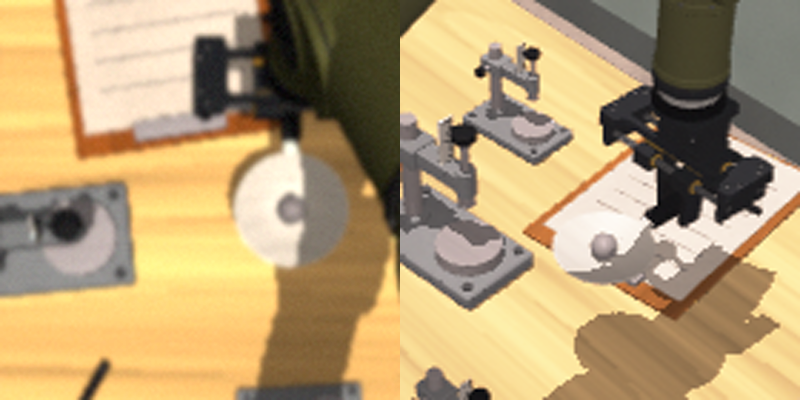

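The pan is level, the handle points along +x, and the ball (291,209) is at the centre of the dish (290,209). The arm is still, so I'll hand in.

```bash
python3 -c "
from plant import r
print(r.finish_job()); s=r.get_state(); print(s['clock'],s['tool_pos'],s['opening'])"
```

```text
the job is handed in; nothing more can be done
None
the job is handed in; nothing more can be done
```

The job is done and handed in at about 18.6 s on the robot's clock, well inside the 72 s limit. Handing in reports no verdict.

- **Pressing the gauge:** I pushed the knob down with closed fingers until the foot stopped hard on the ball. The wrist read 10.8 N, which puts about 8 N on the ball. I held it there for 1 s and let it spring back; the pictures show the knob raised again.
- **Moving the pan:** I gripped the handle with 55 N, lifted 12 mm, drew the pan out about 0.2 m, raised it and turned it about its own centre.

**Last checks:**
- **Direction:** the tool's axes match the world's to three decimals, so the handle points along +x.
- **Ball:** it shows within about 1 mm of the dish's centre in the top view.
- **Height:** the pan is about 15 cm up, and its centre is about 0.2 m from the anvil.
- **Stillness:** joint speeds were at most 0.001 rad/s.
- **Bystanders:** nothing I moved came near them. I did not measure their positions again at the end.
- **Small disagreement:** in the side view the ball sat about 1.5 pixels lower than predicted. That could be up to about 0.03 rad of sag at the grip, within the 0.1 rad allowed.

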